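# Demould a cast bracket and close the mould

### The arm

A 6-joint arm with a two-finger parallel gripper is mounted at the origin on the work surface. World frame = base frame: x ahead of the robot, y to its left, z up, the work surface at z = 0. Lengths are in m, angles in rad, forces in N, time in s.
With the tool pointing down it reaches from about 0.35 to 0.775 m from the base axis. Payload 7.3 kg.
Tool frame: the origin (TCP) lies between the finger pads, 19 mm behind the fingertips; this is the grasp point; z points along the fingers, y is the line along which they close (so a half turn about z gives the same grasp; the last joint's range is limited). The gripper opens to 92 mm and grips with 3 to 60 N. Pads are 19 mm wide; open, the fingers measure 130 mm over their backs; the gripper's body (75 mm by 190 mm) begins 47 mm behind the grasp point.
Start: joints at [1.152, 0.342, 1.524, -0, 1.275, -0.146], TCP at [0.141, 0.506, 0.246] pointing down, gripper open.
Joint ranges: [-2.53, 2.53], [-0.77, 2.02], [0.04, 2.7], [-1, 4.14], [0.28, 2.66], [-3.11, 3.11]. Speed limits (rad/s): [2.57, 2.57, 3.14, 3.14, 3.14, 3.14].

### API

Orientations are given as [roll, pitch, yaw] about the fixed x, y, z axes, in that order (R = Rz(yaw) Ry(pitch) Rx(roll)).
In Python, from cell import * gives the robot as it stands.
- The arm moves only by the tool step_arm, never from a script. Its argument "plan" is a list of rows, each a list of 5 numbers: the closure, from -1 (fully open) to 1 (shut), then the shift along the tool's x, y, z in m, then the turn about the tool's z in rad. In form: [[hand, x, y, z, twist], ...]. A call has 1 to 20 rows; each row is the pose to reach, as a shift and turn from the pose commanded when the call began, along the tool's axes at that moment; what a row does not reach only later rows make up. A row lasts 1/8 s, in which the tool goes at most 62.5 mm and 10.7 degrees, less where a joint would pass 70% of its speed; a pose out of reach is approached as far as the arm can. A call with a gripper value outside its range is refused whole. The fingers move at their own pace and stop on an object; "grip_force" is the grip in N (left out, the last holds). Time passes only in rows, so rows that repeat a pose let the fingers close. It gives the time, the measured TCP pose, the force, the opening and the grip force at its end, in the units of the state.
- observe(): the state, without advancing time (a new reading comes with each control period).
- read_camera(name): name is "scene" or "top" or "wrist"; returns a dict with "img" (400x640x3 uint8, red, green, blue), "range_z" (400x640 float32, m along the optical axis (not along the pixel's ray), 0 where there is no reading), "fx", "fy", "cx", "cy" (pixels), "R" (3x3) and "t" (3): a world point X has camera coordinates R X + t; the wrist camera has in their place "T_tool_cam" (4x4, takes a point from camera to tool coordinates, whose origin is the TCP and whose axes are the flange's). Camera axes: x right, y down, z forward; pixel columns grow to the right and rows downward; lengths in m; the calibration is good to about 2 mm. The wrist camera is an equidistant fisheye: a pixel r from the principal point sees the ray r / f radians off the axis. A picture is of the moment at which its call begins: read the wrist's pose just before it.
- hand_in(): hands the job in; it is judged then, once.
The state is a dict: "time": time; "qpos": joint angles; "qvel": joint speeds; "joint_efforts": joint torques, N m; "tool_pos": TCP position; "tool_rot": TCP orientation; "contact_force": force on the tool from outside, world axes, zero at the start; "torque": the same for the moment, N m; "opening": finger opening in m; "grip_force": force on a finger pad.
Only numpy, scipy, OpenCV 4.12 (cv2) and the standard library are available. Lean on these libraries where they do the work, as an engineer would, in place of code of your own. Each camera call takes 0.05 s, during which the arm holds its last target. There are 200 camera calls.

### The job

Lift the cast bracket straight out of the open, sloping mould and set it down gently, not dropped, flat on its foot plate with the rib upwards in the empty tray. Then swing the mould's upper half fully shut. Keep the mould open until the bracket is in the tray, and leave the earlier bracket and the other things on the bench where they are.

Things in the scene. Friction and masses are not known exactly. Their poses are not given: they have to be found in the camera images.
- casting: Cast aluminium bracket to take out, about 130 g: foot plate 80 (x) x 46 (y) x 10 mm with a rib on its middle, 46 long (x), 12 thick (y), 24 mm tall above the plate. Origin: centre of the plate's underside; z points along the rib. It lies in the cavity with 2 mm play all round, plate flush with the mould face, rib standing free: z leans 30 degrees. It comes out only along z. Grip the rib across y.
- cavity: Fixed lower half of the dark steel mould, 140 (x) x 130 (y) x 28 mm, on a heavy fixed stand; its face slopes 30 degrees, low edge (40 mm high) towards the trays, high edge 110 mm up. Origin: middle of the face. x: up the slope; y: level, along the hinge; z: square out of the face, leaning towards the trays. The pocket, 84 x 50 x 10 mm deep, is centred at x = -15 mm, in line with the bracket.
- lid (a joint): Angle (rad) of the mould's hinged upper half: 0 shut, 1.45 to 1.7 at the start, stop at 1.75. It turns about the cavity's +y through lid_hinge. Standing open it overhangs the sloping face: a vertical tool at the bracket would hit it, a tool pointing along the cavity's -z clears it. The stiff hinge (0.55 N m) holds it at any angle; 3 to 6 N at the tab move it.
- lid_hinge (a point): Middle of the hinge line, in the plane of the lower half's face at its high edge (70 mm up the slope from the cavity body's origin).
- lid_tab (a point): Middle of the outer face of the steel tab (40 wide, 8 mm thick) on the free edge of the upper half, a hollow block 140 x 130 x 34 mm. 155 mm from the hinge line along the upper half, 34 mm out from its parting face; the tab's end is 15 mm beyond. Axes: -x from hinge to tab, z out of the outer face (when shut, as the cavity's). Push along -z to shut it.
- tray_free: The empty shallow wooden tray, fixed to the bench: 134 (x) x 104 (y) x 16 mm high outside, walls and floor 6 mm thick, so 122 x 92 mm inside. Origin: centre of its underside, on the bench; its floor is 6 mm above the origin.
- tray_used: The other tray, the same as the empty one, with the earlier bracket in it. Which of the two places each tray has varies.
- old_casting: An earlier bracket, the same as the one in the mould, lying flat in the other tray: leave it. Origin at the centre of its underside.
- jar: Amber glass jar, 68 mm diameter, 90 mm high, standing behind the work; origin at the centre of its underside. Leave it.
- hammer: Hammer lying on the bench at the far right; origin at its underside. Leave it.
- tin: Steel tin, 74 mm diameter, 110 mm high, to the left of the mould; origin at the centre of its underside. Leave it.
There are look-alikes about, which are no part of the job. What is shaped like the casting but purple is not meant.

How it is judged:
On the way, in this order (a step that is already met when the one before it is completed fails the run):
1. the bracket is lifted clear of the cavity (its underside more than 15 mm above the mould face) while the mould stands open (z of casting in the frame of cavity above 0.015 m and value of joint lid above 1.2 rad), for 0.1 s.
2. the bracket lies flat, rib up, in the empty tray, let go, with the mould still open (z of casting in the frame of tray_free between 0.003 and 0.009 m and x of casting in the frame of tray_free between -0.045 and 0.045 m and y of casting in the frame of tray_free between -0.045 and 0.045 m and angle between casting's own z axis and vertical below 0.09 rad and linear speed of casting below 0.02 m/s and contact force between casting and the fingers below 0.1 N and value of joint lid above 1.2 rad), for 0.2 s.
At the end, for the whole second after the job is handed in: The bracket lies flat on its foot plate, rib up (within 5 degrees), at rest on the floor of the tray that was empty, and the mould's upper half is shut (within 0.06 rad) (z of casting in the frame of tray_free between 0.003 and 0.009 m and x of casting in the frame of tray_free between -0.045 and 0.045 m and y of casting in the frame of tray_free between -0.045 and 0.045 m and angle between casting's own z axis and vertical below 0.09 rad and linear speed of casting below 0.02 m/s and value of joint lid below 0.06 rad and angular speed of casting below 0.1 rad/s); the robot touches nothing.
It fails at once if the bracket is dropped or thrown (moves faster than 0.6 m/s out of the fingers, a fall of about 18 mm) (linear speed of casting above 0.6 m/s and contact force between casting and the fingers below 0.05 N).
It fails at once if the earlier bracket is moved more than 20 mm (distance of old_casting from where it was at the start of the episode above 0.02 m).
It fails at once if the jar, the hammer or the tin is moved more than 30 mm (distance of any of jar, hammer, tin from where it was at the start of the episode above 0.03 m).
It also fails if it takes over 58 s, if anything falls off the work surface, if the arm or the gripper's body presses on something with over 40 N, if the wrist force passes 120 N, or if a joint passes its speed limit or range.

## Working session

There is one attempt and no reset: what is moved stays moved. The work goes in short steps, Python scripts to look and compute and a tool call to move; the robot and the scene stay as the last step left them, time stands still between calls to the robot, and variables do not carry over. Pictures are saved under pics/ and viewed, at most 10 in all, crops included, and the job is handed in when it is done.

Besides the shell and the picture viewer there is one more tool, called after "Call:" as name(argument=value, ...), one argument or row to a line, values as JSON. step_arm: Moves the arm, as the interface text tells. Its arguments: {"type":"object","properties":{"plan":{"type":"array","items":{"type":"array","items":{"type":"number"}}},"grip_force":{"type":"number"}},"required":["plan"]}

```bash
mkdir -p pics; ls; python3 - <<'E'
from cell import *
import cv2, numpy as np
print(observe())
for n in ("scene","top"):
    c=read_camera(n); cv2.imwrite(f"pics/{n}0.png",c["img"][:,:,::-1]); np.savez(f"{n}0.npz",**c)
    print(n,c["fx"],c["cx"],c["cy"],c["R"],c["t"])
E
```

```text
pics
{'time': 0.0, 'qpos': array([ 1.15197962e+00,  3.42712168e-01,  1.52498637e+00,  2.35525609e-06,
        1.27539962e+00, -1.45974651e-01]), 'qvel': array([ 9.73957265e-04, -1.72462446e-03,  4.68991141e-05,  7.55496777e-04,
        5.26936808e-04, -3.69545885e-04]), 'joint_efforts': array([-6.34456046e-04, -4.31243348e+01, -2.44221210e+01,  7.17738457e-02,
        5.60353138e-02, -1.25229153e-04]), 'tool_pos': array([0.14128634, 0.50525201, 0.24486112]), 'tool_rot': array([-3.14010349e+00, -2.21213673e-04,  2.86874974e+00]), 'contact_force': array([0.20547026, 0.29331347, 0.83455809]), 'torque': array([ 0.00901013, -0.04540758,  0.04069969]), 'grip_force': 0.0, 'opening': 0.09174033881660627}
scene 512.1839051459167 320.2783987953491 189.46800484812672 [[-0.57226713  0.82004729 -0.00572561]
 [ 0.50149253  0.34442352 -0.79364834]
 [-0.64885713 -0.4570502  -0.60834985]] [ 0.29438094 -0.25559287  1.92448836]
top 514.7846170135495 325.11696323355005 211.9018671297282 [[-0.00838054 -0.99994523  0.00626898]
 [-0.99337317  0.00760648 -0.11468165]
 [ 0.11462769 -0.00718853 -0.99338251]] [0.08804244 0.63937719 1.31943327]
```

View pics/scene0.png

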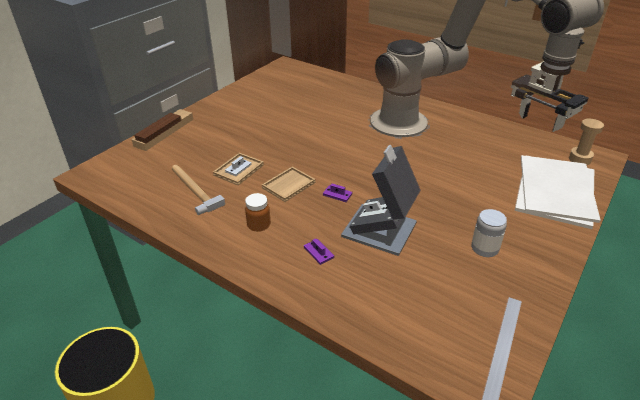

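View pics/top0.png

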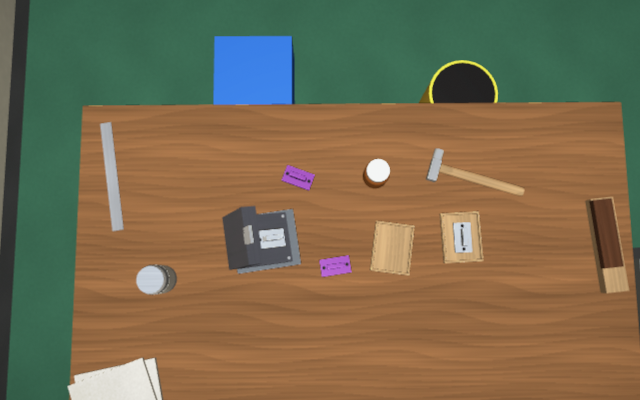

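The top view shows the mould at about (262,240), sloping down to the right (world −y), with its lid on the left. The empty tray is at about (393,248) and the used tray at about (462,238). Purple look-alikes are at (298,178) and (335,266), the tin is at (152,280), and the jar at (378,170). Next I'll measure these.

```bash
cat > h.py <<'E'
import numpy as np, cv2
def cloud(c):
    z=c["range_z"].astype(float); v,u=np.mgrid[:400,:640]
    P=np.stack([(u-c["cx"])/c["fx"]*z,(v-c["cy"])/c["fy"]*z,z],-1)
    W=(P-c["t"])@c["R"]; W[z==0]=np.nan
    return W
E
python3 - <<'E'
from h import *
for n in ("top","scene"):
    c=dict(np.load(n+"0.npz")); W=cloud(c); img=c["img"]
    hsv=cv2.cvtColor(img,cv2.COLOR_RGB2HSV)
    if n=="top":
        print("bench z",np.nanmedian(W[300:340,300:500,2]))
        for nm,(a,b,x,y) in dict(free=(365,215,420,280),used=(436,205,488,270)).items():
            w=W[b:y,a:x]; m=(w[...,2]>0.011)&(w[...,2]<.022)
            r=cv2.minAreaRect(w[m][:,:2].astype(np.float32)*1000); print(nm,r,m.sum())
        cv2.imwrite("pics/c1.png",cv2.resize(img[195:285,210:350],None,fx=5,fy=5,interpolation=cv2.INTER_CUBIC)[:,:,::-1])
    else: cv2.imwrite("pics/c2.png",cv2.resize(img[135:260,325:435],None,fx=4.7,fy=4.7,interpolation=cv2.INTER_CUBIC)[:,:,::-1])
E
```

```text
bench z -0.0013252853773599428
free ((547.267333984375, -95.6004638671875), (104.58494567871094, 133.88787841796875), 82.08948516845703) 365
used ((574.3912963867188, -281.4539489746094), (133.44239807128906, 104.80069732666016), 2.978442907333374) 711
```

View pics/c1.png

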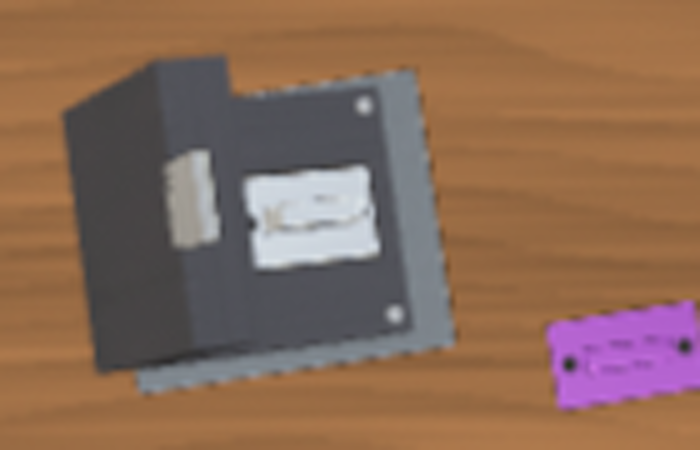

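View pics/c2.png

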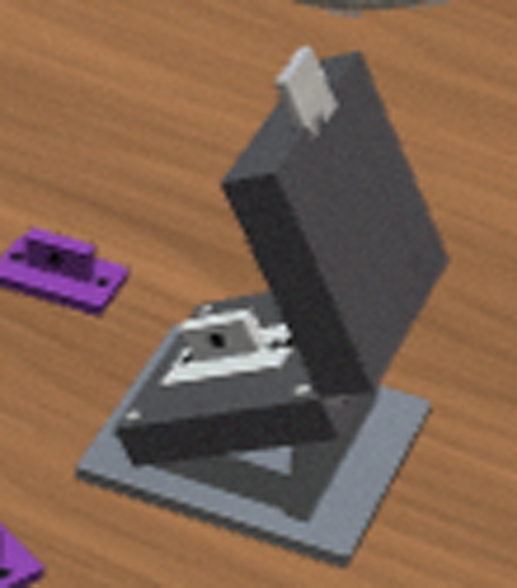

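The crops show the bracket in its pocket, with the plate centre at about (272,239) in the top image and two pins at the low edge, (283,216) and (289,258). The lid overhangs from the left with its tab at about (248,235). I'll fit planes to the face and the lid next.

```bash
cat > m.py <<'E'
from h import *
def plane(P):
    for _ in range(6):
        c=np.median(P,0) if _==0 else P.mean(0); n=np.linalg.svd(P-P.mean(0),full_matrices=False)[2][2]; d=(P-P.mean(0))@n
        P=P[np.abs(d)<max(.0015,1.5*d.std())]
    return P.mean(0),n*np.sign(n[2]) ,len(P)
t=dict(np.load("top0.npz")); W=cloud(t); s=dict(np.load("scene0.npz")); S=cloud(s)
def reg(W,poly,k,o):
    m=np.zeros((400,640),np.uint8); cv2.fillPoly(m,[(np.array(poly)/k+o).astype(int)],1); P=W[m>0]; return P[~np.isnan(P[:,0])]
F1=reg(W,[(250,105),(345,100),(350,160),(250,165)],5,(210,195)); F2=reg(W,[(262,278),(385,262),(375,310),(255,335)],5,(210,195))
print("face",plane(np.r_[F1,F2]))
F3=reg(S,[(135,420),(165,400),(300,375),(310,385)],4.7,(325,135)); print("face scene",plane(F3))
print("lid outer top",plane(reg(W,[(80,120),(150,80),(180,330),(105,360)],5,(210,195))))
print("lid outer scene", plane(reg(S,[(290,170),(350,80),(430,260),(370,360)],4.7,(325,135))))
# white aluminium in top image
img=t["img"]; g=img.min(2); m=(g>140).astype(np.uint8); m[:, :255]=0;m[:,288:]=0;m[:225]=0;m[:255]*=1;m[252:]=0
P=W[m>0]; print(m.sum(), cv2.minAreaRect(np.argwhere(m)[:,::-1].astype(np.float32)))
np.save("cast.npy",P)
E
python3 m.py
```

```text
face (array([0.57188785, 0.22065689, 0.06420515]), array([ 0.07413295, -0.49996047,  0.86286953]), 233)
face scene (array([0.61608199, 0.24289915, 0.07461229]), array([-0.04899371, -0.52544095,  0.84941828]), 93)
lid outer top (array([0.55866397, 0.29102391, 0.19314295]), array([-0.12638602,  0.87368725,  0.46978416]), 771)
lid outer scene (array([0.57137038, 0.29185445, 0.19078009]), array([-0.13192496,  0.87383767,  0.46797813]), 708)
454 ((271.8292541503906, 237.9634246826172), (18.442068099975586, 25.067960739135742), 83.6598129272461)
```

```bash
cat >> m.py <<'E'
print("----")
a=np.deg2rad(8.4); d=np.array([np.sin(a),-np.cos(a),0]); z=d*.5+np.array([0,0,.866]); x=-d*.866+np.array([0,0,.5]); y=np.cross(z,x)
p0=plane(np.r_[F1,F2])[0]
def ray(c,uv):
    r=np.array([(uv[0]-c["cx"])/c["fx"],(uv[1]-c["cy"])/c["fy"],1])@c["R"]; o=-c["t"]@c["R"]; return o+r*((p0-o)@z)/(r@z)
C=ray(t,(271.8,238)); print("plate centre by ray",C)
B=np.c_[x,y,z]
for nm,P in (("top",P),("scene",reg(S,[(160,310),(260,300),(300,345),(170,385)],4.7,(325,135)))):
    q=(P-C)@B; q=q[(abs(q[:,2])<.04)]
    pl=q[abs(q[:,2])<.004]; rb=q[(q[:,2]>.014)&(q[:,2]<.03)]
    print(nm,"plate ext",np.percentile(pl,[2,98],0).round(4).tolist(),"rib n",len(rb),np.percentile(rb,[3,50,97],0).round(4).tolist())
L=reg(W,[(100,60),(225,55),(250,350),(100,370)],5,(210,195)); q=(L-C)@B
print("lid pts rel C: max z-world",L[:,2].max(), "downhill max of lid high part",((L-C)@d)[L[:,2]>.17].max())
tb=reg(W,[(175,155),(208,155),(215,240),(185,245)],5,(210,195)); print("tab",np.median(tb,0), "along d rel C",np.percentile((tb-C)@d,[2,50,98]),np.percentile(tb[:,2],[2,98]))
print("face corner pins",[ray(t,(210+u/5,195+v/5)) for u,v in ((363,105),(395,314))], "C-> pins in frame",[((ray(t,(210+u/5,195+v/5))-C)@B).round(4) for u,v in ((363,105),(395,314))])
E
python3 m.py | sed -n '/----/,$p'
```

```text
----
plate centre by ray [0.5705821  0.2203417  0.06413526]
top plate ext [[-0.0347, -0.0233, -0.0037], [0.0319, 0.0212, 0.0037]] rib n 86 [[-0.0168, -0.0064, 0.0179], [0.0065, -0.0007, 0.0233], [0.0269, 0.005, 0.0273]]
scene plate ext [[-0.0509, -0.023, -0.0019], [0.0388, 0.0609, 0.0037]] rib n 87 [[-0.0193, -0.0116, 0.0144], [0.0053, -0.0064, 0.0221], [0.0239, 0.0031, 0.0264]]
lid pts rel C: max z-world 0.2796854296204792 downhill max of lid high part -0.012342178889626151
tab [0.56452118 0.24975835 0.269751  ] along d rel C [-0.03968094 -0.03046052 -0.02248159] [0.24293571 0.27756972]
face corner pins [array([0.62922958, 0.19424048, 0.0442804 ]), array([0.5201842 , 0.17756929, 0.04395553])] C-> pins in frame [array([-0.0397, -0.0542,  0.    ]), array([-0.0404,  0.0561, -0.    ])]
```

Call:
step_arm(
  plan=[
    [-1,0,0,-0.02,0],
    [-1,0,0,-0.02,0],
  ],
)

```text
time: 0.35
tool_pos: [0.1416, 0.5061, 0.2663]
tool_rot: [3.139, 0.0, 2.869]
contact_force: [0.4, -0.0, -0.2]
opening: 0.0919
grip_force: 0.0
```

Call:
step_arm(
  plan=[
    [-1,0,0,-0.06,0],
    [0,-0.03,-0.01,-0.094,0.1],
    [1,-0.505,-0.196,-0.094,1.152],
    [1,-0.505,-0.196,-0.094,1.152],
    [1,-0.505,-0.196,-0.094,1.152],
    [1,-0.505,-0.196,-0.094,1.152],
    [1,-0.505,-0.196,-0.094,1.152],
    [1,-0.505,-0.196,-0.094,1.152],
    [1,-0.505,-0.196,-0.094,1.152],
    [1,-0.505,-0.196,-0.094,1.152],
    [1,-0.505,-0.196,-0.094,1.152],
    [1,-0.505,-0.196,-0.094,1.152],
    [1,-0.505,-0.196,-0.094,1.152],
    [1,-0.505,-0.196,-0.094,1.152],
  ],
)

```text
time: 2.1
tool_pos: [0.574, 0.1821, 0.3601]
tool_rot: [3.141, -0.0, 1.719]
contact_force: [0.6, 0.1, 0.4]
opening: 0.0003
grip_force: 0.0
```

```bash
python3 - <<'E'
from cell import *
from h import *
from scipy.spatial.transform import Rotation as Ro
s=observe(); R=Ro.from_euler('xyz',s["tool_rot"]).as_matrix(); print(s["qpos"].round(3),s["tool_pos"],s["tool_rot"])
print(read_camera("wrist")["T_tool_cam"].round(3))
A=[]
for n in("scene","top"):
    c=read_camera(n); cv2.imwrite(f"pics/{n}1.png",c["img"][:,:,::-1]); W=cloud(c).reshape(-1,3); A.append(W)
A=np.concatenate(A); T=(A-s["tool_pos"])@R
k=(abs(T[:,0])<.15)&(abs(T[:,1])<.15)&(T[:,2]<.03); T=T[k]
for z in np.arange(-.36,.03,.02):
    q=T[(T[:,2]>=z)&(T[:,2]<z+.02)]
    if len(q)>3: print(round(z,2),len(q),"x",np.percentile(q[:,0],[1,99]).round(3),"y",np.percentile(q[:,1],[1,99]).round(3))
E
```

```text
[0.18  0.439 1.066 0.    1.635 0.032] [0.57396777 0.18205172 0.36007242] [ 3.14095304e+00 -2.84943503e-04  1.71880099e+00]
[[ 0.    -0.951 -0.311  0.085]
 [ 1.     0.    -0.     0.   ]
 [ 0.001 -0.311  0.951 -0.14 ]
 [ 0.     0.     0.     1.   ]]
-0.36 1272 x [-0.058  0.059] y [-0.02  0.02]
-0.34 4855 x [-0.065  0.064] y [-0.149  0.037]
-0.32 2173 x [-0.068  0.061] y [-0.141  0.042]
-0.3 585 x [-0.066  0.061] y [-0.14   0.043]
-0.28 472 x [-0.058  0.066] y [-0.139  0.04 ]
-0.26 501 x [-0.044  0.057] y [-0.138  0.042]
-0.24 332 x [-0.03   0.039] y [-0.005  0.04 ]
-0.22 317 x [-0.033  0.038] y [-0.037  0.041]
-0.2 387 x [-0.033  0.039] y [-0.039  0.042]
-0.18 221 x [-0.028  0.038] y [-0.038  0.042]
-0.16 695 x [-0.034  0.037] y [-0.05   0.039]
-0.14 218 x [-0.031  0.036] y [-0.05  0.02]
-0.12 250 x [-0.023  0.026] y [-0.051  0.02 ]
-0.1 1816 x [-0.033  0.036] y [-0.094  0.097]
-0.08 560 x [-0.035  0.037] y [-0.083  0.096]
-0.06 254 x [-0.035  0.036] y [-0.082  0.091]
-0.04 12 x [0.009 0.011] y [-0.016  0.01 ]
-0.02 50 x [-0.01   0.012] y [-0.018  0.022]
0.0 56 x [-0.01   0.011] y [-0.014  0.019]
```

Call:
step_arm(
  plan=[
    [1,0,0,0.06,0],
    [1,0,0,0.113,0],
    [1,0,0,0.113,0],
    [1,0.025,0,0.113,0],
    [1,0.03,0,0.113,0],
    [1,0.035,0,0.113,0],
    [1,0.04,0,0.113,0],
    [1,0.044,0,0.113,0],
    [1,0.048,0,0.113,0],
    [1,0.052,0,0.113,0],
    [1,0.055,0,0.113,0],
    [1,0.055,0,0.113,0],
  ],
)

```text
time: 3.75
tool_pos: [0.5678, 0.2338, 0.2476]
tool_rot: [3.139, 0.002, 1.716]
contact_force: [0.6, -5.4, 2.9]
opening: 0.0004
grip_force: 2.4
```

Call:
step_arm(
  plan=[
    [1,0.002,0,0,0],
    [1,0.004,0,0,0],
    [1,0.006,0,0,0],
    [1,0.006,0,0,0],
  ],
)

```text
time: 4.25
tool_pos: [0.5671, 0.2386, 0.2476]
tool_rot: [3.14, 0.004, 1.715]
contact_force: [0.6, -8.2, 3.9]
opening: 0.0003
grip_force: 4.5
```

Call:
step_arm(
  plan=[
    [1,0.002,0,0,0],
    [1,0.004,0,0,0],
    [1,0.004,0,0,0],
  ],
)

```text
time: 4.62
tool_pos: [0.5671, 0.239, 0.2477]
tool_rot: [3.141, 0.01, 1.714]
contact_force: [0.9, -21.6, 5.6]
opening: 0.0005
grip_force: 10.8
```

Call:
step_arm(
  plan=[
    [1,-0.04,0,0,0],
    [-1,-0.22,0,-0.02,0],
    [-1,-0.22,0,-0.05,0],
    [-1,-0.22,0,-0.05,0],
    [-1,-0.22,0,-0.05,0],
    [-1,-0.22,0,-0.05,0],
  ],
)

```text
time: 5.38
tool_pos: [0.5973, 0.0274, 0.2963]
tool_rot: [-3.141, -0.001, 1.716]
contact_force: [-0.1, -0.1, -0.2]
opening: 0.0458
grip_force: 0.0
```

```bash
python3 - <<'E'
from cell import *
from h import *
print(observe()["tool_pos"])
for n in ("scene","top"):
    c=read_camera(n); np.savez(f"{n}0.npz",**c)
    if n=="top":
        cv2.imwrite("pics/c3.png",cv2.resize(c["img"][195:285,210:310],None,fx=6,fy=6,interpolation=cv2.INTER_CUBIC)[:,:,::-1])
E
python3 m.py
```

```text
[0.59732434 0.02741982 0.29631745]
face (array([0.57167273, 0.22006657, 0.06408673]), array([ 0.0774442 , -0.50104762,  0.8619476 ]), 253)
face scene (array([0.61565946, 0.24366152, 0.07507135]), array([-0.04871763, -0.51861982,  0.85361588]), 95)
lid outer top (array([0.5537398 , 0.29383677, 0.21682358]), array([-0.13659786,  0.92896625,  0.34403884]), 484)
lid outer scene (array([0.58225586, 0.30243138, 0.19848611]), array([-0.13440118,  0.93158417,  0.33776806]), 635)
521 ((269.6467590332031, 238.2474365234375), (18.402494430541992, 29.38557243347168), 83.2901611328125)
----
plate centre by ray [0.57056965 0.22032321 0.06432635]
top plate ext [[-0.0337, -0.0229, -0.0037], [0.0432, 0.0215, 0.0037]] rib n 87 [[-0.0175, -0.0068, 0.0167], [0.0068, -0.0009, 0.0234], [0.0259, 0.0048, 0.0277]]
scene plate ext [[-0.0507, -0.0236, -0.0015], [0.0414, 0.0599, 0.0034]] rib n 85 [[-0.0191, -0.0109, 0.0144], [0.0032, -0.0069, 0.0221], [0.025, 0.0029, 0.0264]]
lid pts rel C: max z-world 0.2840856821224097 downhill max of lid high part -0.029979422411261832
tab [0.56916337 0.25792824 0.24192508] along d rel C [-0.04866517 -0.03775277 -0.03090166] [0.088083   0.24682027]
face corner pins [array([0.62920864, 0.19422577, 0.04447437]), array([0.52017905, 0.17755699, 0.04414955])] C-> pins in frame [array([-0.0397, -0.0542, -0.    ]), array([-0.0404,  0.0561, -0.    ])]
```

View pics/c3.png

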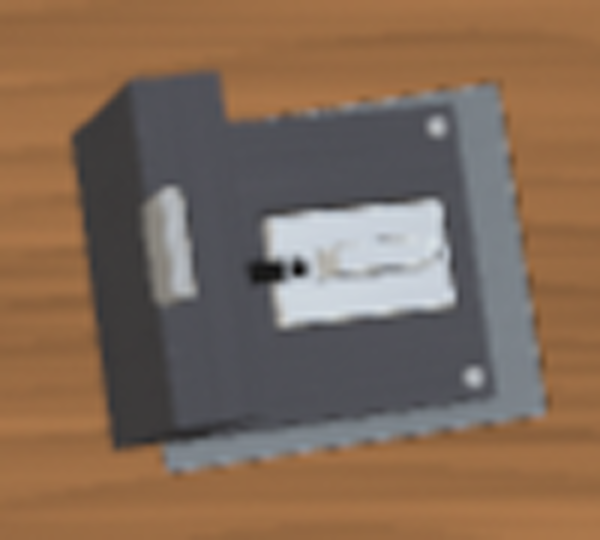

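The lid is now at its stop (outer normal 20° above level, about 1.75 rad). The fully exposed plate is about 4 mm further up the slope than my first estimate. Next is a slanted approach to the lower half of the rib.

Call:
step_arm(
  plan=[
    [0,0.06,0,0.04,0],
    [0,0.11,0.0026,0.08,0],
    [0,0.1487,0.0026,0.13,0],
    [0,0.1487,0.0026,0.161,0],
    [0,0.1487,0.0026,0.161,0],
    [0,0.1587,0.0026,0.178,0],
    [0,0.1687,0.0026,0.195,0],
    [0,0.1737,0.0026,0.204,0],
    [0,0.1787,0.0026,0.2118,0],
    [0,0.1787,0.0026,0.2118,0],
  ],
)

```text
time: 6.72
tool_pos: [0.5738, 0.2048, 0.0843]
tool_rot: [-3.141, -0.0, 1.717]
contact_force: [0.5, -0.2, -0.2]
opening: 0.0456
grip_force: 0.0
```

```bash
python3 - <<'E'
from cell import *
from h import *
c=read_camera("wrist"); s=read_camera("scene"); np.savez("w.npz",**c)
a=cv2.resize(s["img"][120:260,320:460],(560,560),interpolation=cv2.INTER_CUBIC)[:,:,::-1]
cv2.imwrite("pics/s3.png",a)
o=observe(); print(o["tool_pos"],o["tool_rot"],o["contact_force"],o["opening"])
E
```

```text
[0.57435641 0.20454447 0.08502585] [ 3.14097838e+00 -2.54322208e-05  1.71671823e+00] [ 0.36122405 -1.32129993 -0.11107643] 0.04607236978189759
```

View pics/s3.png

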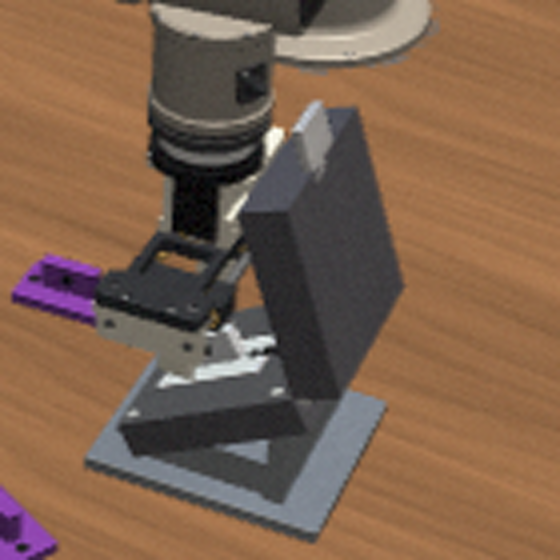

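The tool is between the lid and the low edge with no contact, and its fingers straddle the lower part of the rib, at about (215,350) in the crop. I'll close the fingers.

Call:
step_arm(
  plan=[
    [0.6,0,0,0,0],
    [1,0,0,0,0],
    [1,0,0,0,0],
    [1,0,0,0,0],
    [1,0,0,0,0],
    [1,0,0,0,0],
  ],
  grip_force=40,
)

```text
time: 7.58
tool_pos: [0.5741, 0.2046, 0.0848]
tool_rot: [3.141, -0.0, 1.717]
contact_force: [-0.3, -0.3, 1.0]
opening: 0.0115
grip_force: 40.0
```

Call:
step_arm(
  plan=[
    [1,-0.002,0,-0.0035,0],
    [1,-0.004,0,-0.007,0],
    [1,-0.0065,0,-0.0113,0],
    [1,-0.01,0,-0.0173,0],
    [1,-0.015,0,-0.026,0],
    [1,-0.02,0,-0.0346,0],
    [1,-0.025,0,-0.0433,0],
    [1,-0.03,0,-0.052,0],
    [1,-0.03,0,-0.052,0],
  ],
)

```text
time: 8.7
tool_pos: [0.579, 0.1746, 0.1377]
tool_rot: [3.14, -0.0, 1.716]
contact_force: [-0.1, -0.0, -0.8]
opening: 0.0115
grip_force: 40.0
```

Call:
step_arm(
  plan=[
    [1,-0.02,0,-0.02,0],
    [1,-0.06,-0.008,-0.03,-0.15],
    [1,-0.1,-0.016,-0.03,-0.32],
    [1,-0.14,-0.022,-0.03,-0.5],
    [1,-0.18,-0.028,-0.03,-0.68],
    [1,-0.22,-0.035,-0.03,-0.86],
    [1,-0.255,-0.04,-0.03,-1.04],
    [1,-0.271,-0.0422,-0.03,-1.2],
    [1,-0.271,-0.0422,-0.03,-1.287],
    [1,-0.271,-0.0422,-0.03,-1.287],
    [1,-0.271,-0.0422,-0.03,-1.287],
  ],
)

```text
time: 10.07
tool_pos: [0.5761, -0.0989, 0.1665]
tool_rot: [3.141, -0.0, 3.003]
contact_force: [-0.3, 1.0, -0.8]
opening: 0.0115
grip_force: 40.0
```

```bash
python3 - <<'E'
from cell import *
from h import *
from scipy.spatial.transform import Rotation as Ro
o=observe(); s=read_camera("scene"); W=cloud(s)
cv2.imwrite("pics/s4.png",cv2.resize(s["img"][120:240,200:360],(640,480),interpolation=cv2.INTER_CUBIC)[:,:,::-1])
R=Ro.from_euler('xyz',o["tool_rot"]).as_matrix(); P=(W.reshape(-1,3)-o["tool_pos"])@R
k=(P[:,2]>.022)&(P[:,2]<.08)&(abs(P[:,0])<.09)&(abs(P[:,1])<.05); P=P[k]
print(o["tool_pos"],len(P),np.percentile(P,[1,50,99],0).round(4)); print("lowest",P[np.argsort(-P[:,2])[:5]].round(4))
E
```

```text
[ 0.57605403 -0.09891756  0.16651973] 140 [[-0.0188 -0.0232  0.0223]
 [-0.0066  0.0092  0.0325]
 [ 0.0214  0.0249  0.0464]]
lowest [[-0.0135  0.006   0.0471]
 [-0.0124 -0.0082  0.047 ]
 [-0.0149  0.0161  0.0454]
 [-0.0148  0.0033  0.0442]
 [-0.0092  0.0188  0.0434]]
```

View pics/s4.png

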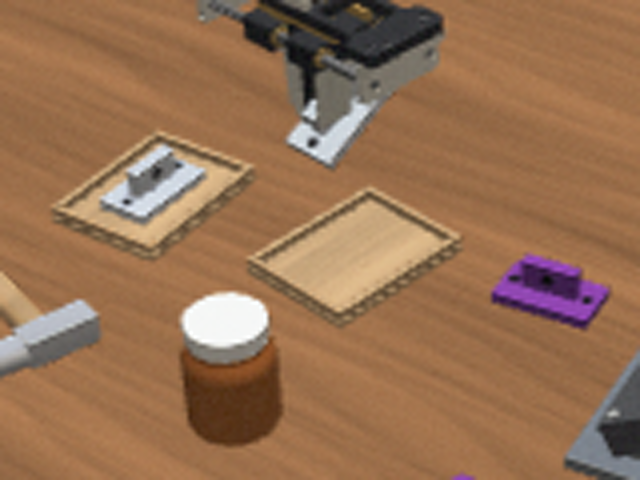

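The bracket hangs tilted above the empty tray, with its low edge 47 mm below the TCP as computed. I'll lower it to first touch.

Call:
step_arm(
  plan=[
    [1,0,0,0.05,0],
    [1,0,0,0.09,0],
    [1,0,0,0.102,0],
    [1,0,0,0.107,0],
    [1,0,0,0.11,0],
    [1,0,0,0.112,0],
    [1,0,0,0.114,0],
    [1,0,0,0.114,0],
  ],
)

```text
time: 11.12
tool_pos: [0.5762, -0.0993, 0.053]
tool_rot: [3.142, 0.0, 3.004]
contact_force: [-0.0, 0.9, -1.6]
opening: 0.012
grip_force: 40.0
```

Call:
step_arm(
  plan=[
    [1,0,0,0.001,0],
    [1,0,0,0.002,0],
    [1,0,0,0.002,0],
  ],
)

```text
time: 11.5
tool_pos: [0.5763, -0.0994, 0.0525]
tool_rot: [-3.141, 0.001, 3.004]
contact_force: [-4.9, 1.0, 11.9]
opening: 0.0114
grip_force: 40.0
```

Call:
step_arm(
  plan=[
    [1,0,0,0,0],
    [1,0,0,0,0],
  ],
  grip_force=5,
)

```text
time: 11.75
tool_pos: [0.5762, -0.0994, 0.0517]
tool_rot: [-3.141, 0.001, 3.004]
contact_force: [-2.6, 0.4, 5.6]
opening: 0.0121
grip_force: 5.0
```

Call:
step_arm(
  plan=[
    [1,0.0015,0,0.0005,0],
    [1,0.0027,0,0.001,0],
    [1,0.004,0,0.0016,0],
    [1,0.0053,0,0.0023,0],
    [1,0.0065,0,0.003,0],
    [1,0.0077,0,0.0038,0],
    [1,0.009,0,0.0046,0],
    [1,0.0101,0,0.0054,0],
    [1,0.0101,0,0.0054,0],
  ],
)

```text
time: 12.88
tool_pos: [0.5659, -0.0978, 0.0451]
tool_rot: [3.141, -0.0, 3.004]
contact_force: [-0.6, -1.2, -1.0]
opening: 0.0121
grip_force: 5.0
```

```bash
python3 - <<'E'
from cell import *
from h import *
s=read_camera("scene"); cv2.imwrite("pics/s5.png",cv2.resize(s["img"][120:220,220:340],(720,600),interpolation=cv2.INTER_CUBIC)[:,:,::-1])
E
```

```text
(no output)
```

View pics/s5.png

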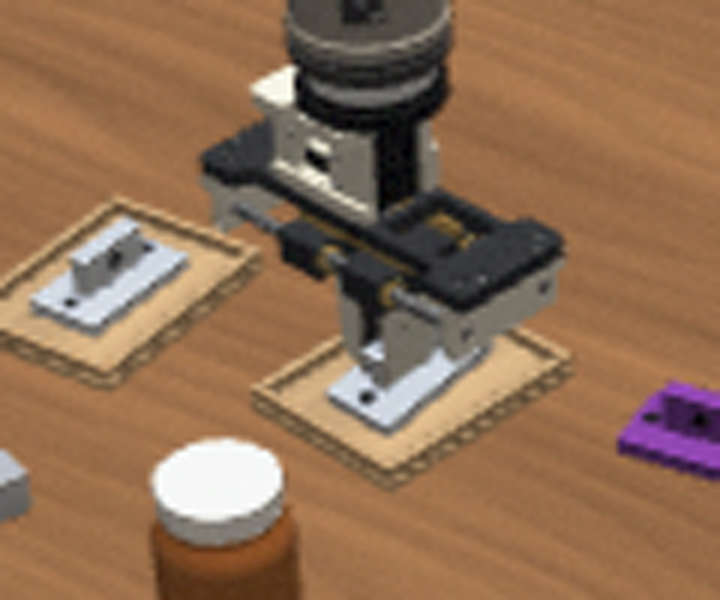

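It is in the tray and nearly flat, with no force left on the tool. I'll finish the arc, then open.

Call:
step_arm(
  plan=[
    [1,0.001,0,0.001,0],
    [1,0.0022,0,0.002,0],
    [1,0.003,0,0.003,0],
    [1,0.003,0,0.003,0],
  ],
  grip_force=4,
)

```text
time: 13.42
tool_pos: [0.563, -0.0975, 0.0422]
tool_rot: [3.141, -0.0, 3.004]
contact_force: [0.1, -0.1, -1.5]
opening: 0.0119
grip_force: 4.0
```

Call:
step_arm(
  plan=[
    [0.7,0,0,0,0],
    [0.5,0,0,0,0],
    [0.4,0,0,0,0],
    [0.4,0,0,0,0],
    [0.4,0,0,0,0],
    [0.4,0,0,-0.04,0],
    [0.4,0,0,-0.1,0],
    [0.4,0,0,-0.16,0],
    [0.4,0,0,-0.22,0],
    [0.4,0,0,-0.3,0],
    [0.4,0,0,-0.3,0],
  ],
)

```text
time: 14.8
tool_pos: [0.564, -0.0977, 0.3473]
tool_rot: [-3.14, 0.008, 3.004]
contact_force: [0.3, -0.6, -0.4]
opening: 0.0273
grip_force: 0.0
```

```bash
python3 - <<'E'
from cell import *
from h import *
print(observe()["tool_pos"])
s=read_camera("scene"); W=cloud(s)
hsv=cv2.cvtColor(s["img"],cv2.COLOR_RGB2HSV); m=(hsv[...,1]<45)&(hsv[...,2]>110)
P=W[m]; k=(abs(P[:,0]-.547)<.07)&(abs(P[:,1]+.096)<.055)&(P[:,2]<.06); P=P[k]; print(len(P),np.percentile(P,[1,50,99],0).round(4))
pl=P[P[:,2]<.022]; A=np.c_[pl[:,:2],np.ones(len(pl))]; print("plate slope",np.linalg.lstsq(A,pl[:,2],rcond=None)[0],"z",np.median(pl[:,2]),cv2.minAreaRect((pl[:,:2]*1000).astype(np.float32)))
E
```

```text
[ 0.56400253 -0.09774875  0.34731347]
238 [[ 0.5137 -0.1316  0.0032]
 [ 0.5615 -0.0894  0.0158]
 [ 0.5941 -0.0682  0.0427]]
plate slope [0.021944   0.03860837 0.00549326] z 0.01468959440516633 ((551.64111328125, -105.38634490966797), (69.35108947753906, 84.55243682861328), 81.36084747314453)
```

The bracket lies flat, centred near (0.552, −0.10), and the tool is clear of it. Next I'll go behind the lid.

Call:
step_arm(
  plan=[
    [1,0,0,-0.02,0],
    [1,0.0709,0.4314,-0.02,1.287],
    [1,0.0709,0.4314,-0.02,1.287],
    [1,0.0709,0.4314,-0.02,1.287],
    [1,0.0709,0.4314,-0.02,1.287],
    [1,0.0709,0.4314,-0.02,1.287],
    [1,0.0709,0.4314,-0.02,1.287],
    [1,0.0709,0.4314,-0.02,1.287],
    [1,0.0709,0.4314,-0.02,1.287],
    [1,0.0709,0.4314,-0.02,1.287],
    [1,0.0709,0.4314,-0.02,1.287],
    [1,0.0709,0.4314,-0.02,1.287],
  ],
)

```text
time: 16.35
tool_pos: [0.5525, 0.3381, 0.3624]
tool_rot: [-3.142, 0.0, 1.716]
contact_force: [-0.2, 0.1, -0.1]
opening: 0.0003
grip_force: 0.0
```

Call:
step_arm(
  plan=[
    [1,0.0,0,0.04,0],
    [1,-0.01,0,0.081,0],
    [1,-0.03,0,0.081,0],
    [1,-0.04,0,0.081,0],
    [1,-0.0514,0,0.081,0],
    [1,-0.0645,0,0.083,0],
    [1,-0.0775,0,0.0865,0],
    [1,-0.09,0,0.091,0],
    [1,-0.1024,0,0.0966,0],
    [1,-0.1138,0,0.1033,0],
    [1,-0.125,0,0.1109,0],
    [1,-0.135,0,0.1197,0],
    [1,-0.1449,0,0.129,0],
    [1,-0.1449,0,0.129,0],
  ],
)

```text
time: 18.1
tool_pos: [0.5727, 0.1953, 0.2318]
tool_rot: [-3.138, 0.0, 1.716]
contact_force: [-0.4, 0.7, -0.5]
opening: 0.0008
grip_force: 0.0
```

```bash
cat > lid.py <<'E'
from cell import *
from h import *
import sys
s=read_camera("scene"); W=cloud(s)
if len(sys.argv)>1: cv2.imwrite(sys.argv[1],cv2.resize(s["img"][120:260,320:460],(560,560),interpolation=cv2.INTER_CUBIC)[:,:,::-1])
C=np.array([.5706,.2203,.065]); d=np.array([.146,-.989,0]); yc=np.array([-.989,-.146,0])
hsv=cv2.cvtColor(s["img"],cv2.COLOR_RGB2HSV); m=(hsv[...,2]<110)&(hsv[...,1]<80)
P=W[m]-C; q=np.c_[P@d,P@yc,P[:,2]]
q=q[(abs(q[:,1])<.06)&(q[:,0]>-.12)&(q[:,0]<.1)&(q[:,2]<.25)]
for a in np.arange(-.12,.1,.02):
    k=q[(q[:,0]>=a)&(q[:,0]<a+.02)]
    if len(k)>5: print(round(a,2),len(k),(np.percentile(k[:,2],[5,50,95])+.065).round(3))
E
python3 lid.py pics/s6.png
```

```text
-0.12 17 [-0.147  0.009  0.012]
-0.1 284 [0.086 0.138 0.146]
-0.08 365 [0.017 0.149 0.156]
-0.06 339 [0.02  0.16  0.168]
-0.04 356 [0.024 0.171 0.18 ]
-0.02 497 [0.024 0.185 0.303]
0.0 458 [0.044 0.195 0.303]
0.02 289 [0.038 0.055 0.303]
0.04 60 [0.011 0.042 0.302]
```

View pics/s6.png

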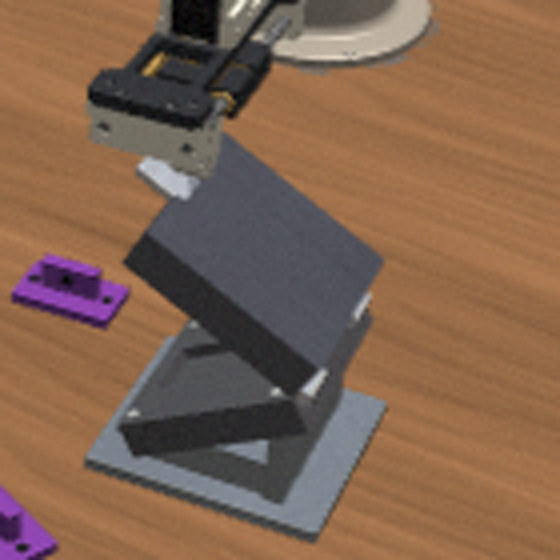

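The lid follows and is about half shut (outer face sloping 30°), with the fingertips on the tab. I'll continue along the arc.

Call:
step_arm(
  plan=[
    [1,-0.0084,0,0.0103,0],
    [1,-0.0164,0,0.0211,0],
    [1,-0.025,0,0.033,0],
    [1,-0.0329,0,0.0449,0],
    [1,-0.04,0,0.0575,0],
    [1,-0.0471,0,0.0704,0],
    [1,-0.0525,0,0.0835,0],
    [1,-0.0567,0,0.097,0],
    [1,-0.059,0,0.11,0],
    [1,-0.0597,0,0.1238,0],
    [1,-0.058,0,0.137,0],
    [1,-0.055,0,0.146,0],
    [1,-0.055,0,0.146,0],
  ],
)

```text
time: 19.77
tool_pos: [0.5807, 0.142, 0.0863]
tool_rot: [-3.14, -0.0, 1.717]
contact_force: [-0.6, -0.5, 0.9]
opening: 0.0008
grip_force: 0.0
```

Call:
step_arm(
  plan=[
    [1,0,0,0.002,0],
    [1,0,0,0.004,0],
    [1,0,0,0.006,0],
    [1,0,0,0.006,0],
  ],
)

```text
time: 20.27
tool_pos: [0.5817, 0.142, 0.0833]
tool_rot: [3.139, -0.0, 1.717]
contact_force: [-4.3, -0.6, 12.5]
opening: 0.0004
grip_force: 5.0
```

Call:
step_arm(
  plan=[
    [1,0,0,0.002,0],
    [1,0,0,0.003,0],
    [1,0,0,0.003,0],
  ],
)

```text
time: 20.65
tool_pos: [0.582, 0.1419, 0.0825]
tool_rot: [3.138, 0.0, 1.717]
contact_force: [-8.2, -1.6, 25.7]
opening: 0.0004
grip_force: 11.7
```

Call:
step_arm(
  plan=[
    [1,0,0,-0.03,0],
    [1,0,0,-0.09,0],
    [1,-0.05,0,-0.15,0],
    [1,-0.15,0,-0.2,0],
    [1,-0.2,0,-0.25,0],
    [1,-0.2,0,-0.25,0],
    [1,-0.2,0,-0.25,0],
  ],
)

```text
time: 21.52
tool_pos: [0.6112, -0.0595, 0.3312]
tool_rot: [3.136, 0.002, 1.713]
contact_force: [-1.1, 0.4, -0.3]
opening: 0.0006
grip_force: 0.0
```

```bash
python3 lid.py; python3 - <<'E'
import m
E
python3 - <<'E'
from cell import *
from h import *
for n in("top","scene"):
    c=read_camera(n); W=cloud(c).reshape(-1,3); P=W-np.array([.5706,.2203,.065]); d=np.array([.146,-.989,0]); yc=np.array([-.989,-.146,0])
    q=np.c_[P@d,P@yc,P[:,2]]; z=np.array([.5,.866]); h=q[:,[0,2]]@z; s=q[:,[0,2]]@np.array([-.866,.5])
    k=(h>.022)&(h<.045)&(abs(q[:,1])<.055)&(s>-.045)&(s<.08); print(n,k.sum(),np.median(h[k]),"slope rad",np.polyfit(s[k],h[k],1)[0])
    if n=="scene":
        k=(abs(W[:,0]-.55)<.05)&(abs(W[:,1]+.1)<.03)&(W[:,2]>.012)&(W[:,2]<.06); print("cast",np.percentile(W[k],[2,50,98],0).round(3))
E
```

```text
-0.12 17 [-0.146  0.008  0.013]
-0.1 132 [0.084 0.092 0.106]
-0.08 409 [0.017 0.115 0.134]
-0.06 227 [0.015 0.132 0.139]
-0.04 217 [0.014 0.12  0.127]
-0.02 195 [0.016 0.109 0.116]
0.0 163 [0.013 0.099 0.105]
0.02 148 [0.081 0.087 0.093]
0.04 145 [0.07  0.076 0.082]
0.06 18 [-0.104  0.062  0.071]
0.08 6 [-0.748  0.024  0.054]
face (array([0.57167273, 0.22006657, 0.06408673]), array([ 0.0774442 , -0.50104762,  0.8619476 ]), 253)
face scene (array([0.61565946, 0.24366152, 0.07507135]), array([-0.04871763, -0.51861982,  0.85361588]), 95)
lid outer top (array([0.5537398 , 0.29383677, 0.21682358]), array([-0.13659786,  0.92896625,  0.34403884]), 484)
lid outer scene (array([0.58225586, 0.30243138, 0.19848611]), array([-0.13440118,  0.93158417,  0.33776806]), 635)
521 ((269.6467590332031, 238.2474365234375), (18.402494430541992, 29.38557243347168), 83.2901611328125)
----
plate centre by ray [0.57056965 0.22032321 0.06432635]
top plate ext [[-0.0337, -0.0229, -0.0037], [0.0432, 0.0215, 0.0037]] rib n 87 [[-0.0175, -0.0068, 0.0167], [0.0068, -0.0009, 0.0234], [0.0259, 0.0048, 0.0277]]
scene plate ext [[-0.0507, -0.0236, -0.0015], [0.0414, 0.0599, 0.0034]] rib n 85 [[-0.0191, -0.0109, 0.0144], [0.0032, -0.0069, 0.0221], [0.025, 0.0029, 0.0264]]
lid pts rel C: max z-world 0.2840856821224097 downhill max of lid high part -0.029979422411261832
tab [0.56916337 0.25792824 0.24192508] along d rel C [-0.04866517 -0.03775277 -0.03090166] [0.088083   0.24682027]
face corner pins [array([0.62920864, 0.19422577, 0.04447437]), array([0.52017905, 0.17755699, 0.04414955])] C-> pins in frame [array([-0.0397, -0.0542, -0.    ]), array([-0.0404,  0.0561, -0.    ])]
top 2018 0.033334841971724496 slope rad 0.002729462644488793
scene 758 0.034528719847513475 slope rad 0.0009269982548961082
cast [[ 0.515 -0.118  0.012]
 [ 0.561 -0.09   0.017]
 [ 0.594 -0.071  0.042]]
```

The lid is parallel to the face to within 0.003 rad and 34 mm out from it, so it is shut. The bracket is flat in the tray, and the arm is clear of everything.

```bash
python3 -c "
from cell import *
print(hand_in())"
```

```text
the job is handed in; nothing more can be done
None
```

I lifted the bracket out of the mould and set it down flat, rib up, in the empty tray, then shut the mould's upper half. The job is handed in at about 22 s of the 58 s allowed; no verdict came back.

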